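# Open the pedal bin for a look and ease its lid shut

## Robot

A 6-joint arm with a two-finger parallel gripper is mounted at the origin on the work surface. World frame = base frame: x ahead of the robot, y to its left, z up, the work surface at z = 0. Lengths are in m, angles in rad, forces in N, time in s.
With the tool pointing down it reaches from about 0.325 to 0.9 m from the base axis. Payload 6.1 kg.
Tool frame: the origin (TCP) lies midway between the tips of the shut fingers; the grasp point (between the pads) lies 19 mm behind it; z points along the fingers, y is the direction in which the jaws open and shut (so a half turn about z gives the same grasp; the last joint's range is limited). The gripper opens to 87 mm and grips with 3 to 60 N. Pads are 19 mm wide; open, the fingers measure 117 mm over their backs; the gripper's body (75 mm by 190 mm) begins 51 mm behind the grasp point.
Start: joints at [1.209, 0.22, 1.526, -0, 1.395, -0.126], TCP at [0.146, 0.608, 0.223] pointing down, gripper open.
Joint ranges: [-2.98, 2.98], [-0.91, 2.08], [0.09, 2.57], [-1.24, 4.39], [0.2, 2.65], [-2.68, 2.68]. Speed limits (rad/s): [2.57, 2.57, 3.01, 3.14, 3.14, 3.14].

## Interface

Orientations are given as a unit quaternion [w, x, y, z].
In Python, from workcell import env, claw, planner, status, cams gives the robot as it stands. Calls block until the motion is done:
- env.move_ptp(position, orientation): joint-space move of the TCP to a pose.
- env.move_straight(position, ori=None, feed=0.15): straight line of the TCP; ori=None keeps the orientation; feed is the mean speed in m/s.
- env.move_j(angles): joint-space move.
- claw.set_gripper(opening, grip_force=None): opening from 0.0 (shut) to 1.0 (fully open); grip_force is the grip in N (None keeps the last); returns when the fingers have stopped.
- env.pause(seconds).
- planner.inverse_kinematics(position, orientation): joint angles nearest the present ones, or None.
- status.read_state(): the state.
- cams.camera(name): name is "side" or "top"; returns the picture (400x640x3 uint8, blue, green, red); there is no depth.
- cams.camera_model(name): a dict with "mtx" (3x3 intrinsics, pixels), "world_to_cam" (4x4, takes a point from world to camera coordinates). Camera axes: x right, y up, looking along -z (the intrinsics and any distortion apply to the point x, -y, -z); pixel columns grow to the right and rows downward; lengths in m; the calibration is good to about 2 mm. A picture is of the moment at which its call begins. camera_model takes no time and is no camera call.
A pose or a line that the arm cannot do raises env.MotionError and nothing moves.
- env.sign_off(): hands the job in, once; it reports no verdict.
The state is a dict: "time_s": time; "joint_positions": joint angles; "joint_vel": joint speeds; "effort": joint torques, N m; "tool_pos": TCP position; "ee_rot": TCP orientation; "force": force on the tool from outside, world axes, zero at the start; "ft_torque": the same for the moment, N m; "width": opening from 0.0 (shut) to 1.0 (fully open).
Only numpy, scipy, OpenCV 4.12 (cv2) and the standard library are available. Lean on these libraries where they do the work, as an engineer would, in place of code of your own. Each camera call takes 0.05 s, during which the arm holds its last target. There are 200 camera calls.

## Task

Press the pedal of the little table-top bin down with your fingertips until the lid stands fully open, and keep it open for a good three seconds so I can see how full of shards it is. Then ease the pedal back up so the lid comes down softly and shuts without slamming, and take your hand away. Work it by the pedal only: keep off the lid, don't lift, tip or push the bin along, and leave the pot, tape measure and chalk box where they are.

Things in the scene. Friction and masses are not known exactly. Their poses are not given: they have to be found in the camera images.
- bin: Loose table-top pedal bin, about 1.6 kg in all: white round shell 150 mm in diameter on a black foot ring, 205 mm tall with the lid shut, standing on the table. Origin: centre of its underside. Its z axis points up; its -x axis points to the front, where the pedal sticks out; the lid's hinge is at its +x side.
- pedal_tread: Black rubber-faced steel tread of the pedal, 40 mm long (front to back) by 50 mm wide by 6 mm thick, reaching 68 mm out from the shell at its front end. Origin: middle of its top face; its -x axis points away from the bin, y across the tread, z out of the top face.
- pedal_press (a point): Middle of the tread's top face, the place to press: 123 mm in front of the bin's axis (48 mm out from the shell) and 34 mm above the table when the pedal is up. It turns with the tread, and sinks about 22 mm (to about 12 mm above the table) when the pedal is fully down.
- pedal (a joint): Pedal angle in rad: 0 = fully up (lid shut), grows as it is pressed, about 0.32 = fully down, where the tread's front underside meets the table. Its pivot lies inside the foot ring, 55 mm in front of the bin's axis and 24 mm above the table (68 mm behind the pressing point). Rigidly linked to the lid: lid angle = 3.7 x pedal angle.
- lid (a joint): Lid angle in rad: 0 = shut, about 1.2 = fully open (short of upright, over the back of the bin). It takes some 4 to 7 N on the tread to start the lid and 1 to 2 N to keep it open. No spring, catch or damper: the lid's weight alone drives the pedal back up, and if the pedal is let go the lid drops and slams.
- lid_dome: Shallow brushed-steel domed lid, 154 mm in diameter and 20 mm high, about 0.14 kg, hinged at the back 185 mm above the table. Origin: centre of its underside; z out of the dome. Its front edge swings up and back as it opens, reaching about 330 mm above the table.
- pot: Small brown unglazed tray pot on four feet, 85 (x) by 120 (y) by 50 mm tall, loose. Origin: centre of its underside.
- tape: Yellow and black tape measure standing on its edge, 62 (x) by 34 (y) by 60 mm tall, loose. Origin: centre of its underside.
- chalk_box: Open cardboard box of chalk sticks, 60 (x) by 95 (y) by 40 mm tall, loose. Origin: centre of its underside.

How it is judged:
On the way, in this order (a step that is already met when the one before it is completed fails the run):
1. the lid is held fully open (above 1.05 rad) for 2.5 s by the fingers pressing on the tread (value of joint lid above 1.05 rad and contact force between the fingers and pedal_tread above 0.2 N), for 2.5 s.
2. the lid is shut again (value of joint lid below 0.05 rad), for 0.2 s.
At the end, for the whole second after the job is handed in: The lid is shut (below 0.05 rad) after its spell open, the bin stands upright at rest within 20 mm of where it stood, and the pot, tape measure and chalk box are within 15 mm of where they were (value of joint lid below 0.05 rad and linear speed of bin below 0.02 m/s and angle between bin's own z axis and vertical below 0.03 rad and distance of bin from where it was at the start of the episode below 0.02 m and distance of each of pot, tape, chalk_box from where it was at the start of the episode below 0.015 m); the robot touches nothing.
It fails at once if the lid slams: in the last 0.35 rad it closes faster than 2.5 rad/s (about 0.4 m/s at its front edge) (value of joint lid below 0.35 rad and velocity of joint lid below -2.5 rad/s).
It fails at once if the lid itself is touched (more than 1 N) (contact force between any of the arm, the fingers and lid_dome above 1 N).
It fails at once if the bin is tipped (over 0.08 rad), or lifted or pushed along (over 20 mm) (angle between bin's own z axis and vertical above 0.08 rad or distance of bin from where it was at the start of the episode above 0.02 m).
It fails at once if the pot, tape measure or chalk box is moved over 15 mm (distance of any of pot, tape, chalk_box from where it was at the start of the episode above 0.015 m).
It also fails if it takes over 51 s, if anything falls off the work surface, if the arm or the gripper's body presses on something with over 40 N, if the wrist force passes 120 N, or if a joint passes its speed limit or range.

## Working session

There is one attempt and no reset: what is moved stays moved. The work goes in short steps, each a Python script; the robot and the scene stay as the last script left them, time stands still between calls to the robot, and variables do not carry over. Pictures are saved under pics/ and viewed, about 8 in all and at most 12, crops included, and the job is handed in when it is done.

```bash
ls; mkdir -p pics; python3 - <<'E'
from workcell import env, claw, planner, status, cams
import cv2
for n in("top","side"):
    cv2.imwrite(f"pics/{n}0.png",cams.camera(n)); m=cams.camera_model(n); print(n,m)
s=status.read_state(); print(s)
E
```

```text
pics
top {'mtx': array([[370.31468133,   0.        , 319.21980058],
       [  0.        , 370.31468133, 197.32804541],
       [  0.        ,   0.        ,   1.        ]]), 'world_to_cam': array([[-0.00382948, -0.99997519, -0.00591197, -0.05045612],
       [ 0.99544934, -0.00437493,  0.09519177, -0.56427391],
       [-0.09521527, -0.00552053,  0.9954414 , -0.93024596],
       [ 0.        ,  0.        ,  0.        ,  1.        ]])}
side {'mtx': array([[457.97326581,   0.        , 312.44554423],
       [  0.        , 457.97326581, 205.87405908],
       [  0.        ,   0.        ,   1.        ]]), 'world_to_cam': array([[-5.70477843e-01,  8.21311262e-01, -1.68572999e-03,
         3.41845721e-01],
       [-6.10349021e-01, -4.22569565e-01,  6.70006742e-01,
         2.08531877e-01],
       [ 5.49571745e-01,  3.83252885e-01,  7.42353099e-01,
        -1.71662382e+00],
       [ 0.00000000e+00,  0.00000000e+00,  0.00000000e+00,
         1.00000000e+00]])}
{'time_s': 0.1, 'joint_positions': array([ 1.20890583e+00,  2.21162598e-01,  1.52747851e+00, -1.64248315e-05,
        1.39473294e+00, -1.26071462e-01]), 'joint_vel': array([ 0.00044179, -0.00140255, -0.00387502, -0.00017618, -0.00054057,
        0.00022374]), 'effort': array([ 1.04046932e-03, -4.95940769e+01, -3.88523698e+01,  7.00796745e-02,
        5.14168118e-02, -4.31058334e-05]), 'tool_pos': array([0.14581551, 0.60717324, 0.2215468 ]), 'ee_rot': array([-2.07318431e-04,  1.17635014e-01,  9.93056499e-01, -8.66269548e-04]), 'force': array([-0.19003743, -0.1999726 , -0.41853339]), 'ft_torque': array([0.01362438, 0.05666602, 0.03910919]), 'width': 0.9979256116911951}
```

View pics/top0.png

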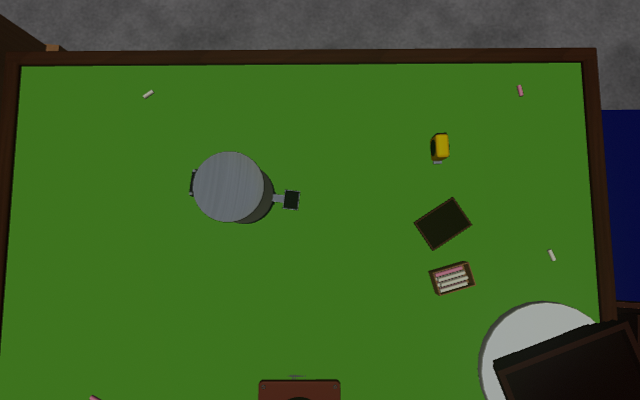

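View pics/side0.png

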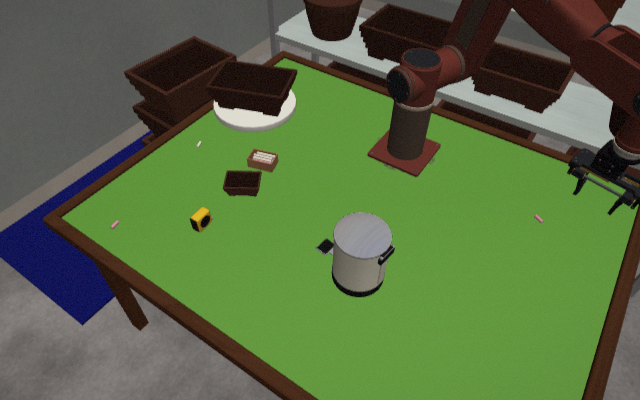

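The top view shows the bin lid centred near (229,187), with the black tread at (291,200) pointing right (−y). In the side view the tread is near (326,246). The area around it is clear; the pot, tape and chalk box are far off at columns 415–475.

```bash
cat > h.py <<'E'
import numpy as np, cv2
from workcell import env, claw, planner, status, cams
def ray(n,uv,z):
    m=cams.camera_model(n); W=m["world_to_cam"]; R,t=W[:3,:3],W[:3,3]
    d=np.linalg.inv(m["mtx"])@[uv[0],uv[1],1]; d=R.T@(d*[1,-1,-1]); o=-R.T@t
    return o+d*(z-o[2])/d[2]
def proj(n,p):
    m=cams.camera_model(n); W=m["world_to_cam"]; c=W[:3,:3]@p+W[:3,3]; q=m["mtx"]@(c*[1,-1,-1]); return q[:2]/q[2]
E
python3 - <<'E'
from h import *
t=cv2.imread("pics/top0.png"); s=cv2.imread("pics/side0.png")
def blob(im,box,f):
    x0,y0,x1,y1=box; c=im[y0:y1,x0:x1]; m=f(c.astype(int)).astype(np.uint8)
    k,l,st,ce=cv2.connectedComponentsWithStats(m); i=1+np.argmax(st[1:,4]); 
    cn=cv2.findContours((l==i).astype(np.uint8),0,2)[0][0]+[x0,y0]
    return ce[i]+[x0,y0],st[i],cn.astype(np.float32)
tr,st,cn=blob(t,(283,185,305,215),lambda c:c.max(2)<55); print(tr,st,cv2.minAreaRect(cn))
p1=ray("top",tr,.034)
sr,st,cn=blob(s,(312,235,334,258),lambda c:c.max(2)<60); print(sr,st); p2=ray("side",sr,.034)
ld,st,cn=blob(t,(185,145,280,230),lambda c:(c.max(2)>85)&(c.max(2)-c.min(2)<40)); e=cv2.fitEllipse(cv2.convexHull(cn)); print(ld,st,e)
b=ray("top",e[0],.187)
print(p1,p2,b); 
for p in(p1,p2): d=p[:2]-b[:2]; print(np.linalg.norm(d),np.degrees(np.arctan2(d[1],d[0])))
for im,n,q in((t,"top",(250,190)),(s,"side",(345,250))):
    c=im[q[1]-60:q[1]+60,q[0]-75:q[0]+75]; cv2.imwrite(f"pics/{n}c.png",cv2.resize(c,None,fx=5,fy=5,interpolation=cv2.INTER_CUBIC))
v=np.hstack([cv2.resize(im[q[1]-50:q[1]+50,q[0]-50:q[0]+50],None,fx=4,fy=4) for im,q in((t,(275,195)),(s,(345,250)))])
cv2.imwrite("pics/c.png",v)
E
```

```text
[290.90495868 199.39669421] [  1   5  16  19 242] ((291.0000305175781, 199.5), (14.015924453735352, 17.612932205200195), 7.125016689300537)
[325.45384615 245.83076923] [  5   4  17  15 130]
[227.64254777 186.08484076] [   8    6   71   71 3925] ((227.67222595214844, 186.0782470703125), (69.60016632080078, 71.60456085205078), 43.05809020996094)
[0.55835994 0.01981875 0.034     ] [0.56096565 0.02104733 0.034     ] [0.57400417 0.14390423 0.187     ]
0.12506777288036142 -97.18572490083713
0.12354684301257016 -96.05799563513486
```

View pics/c.png

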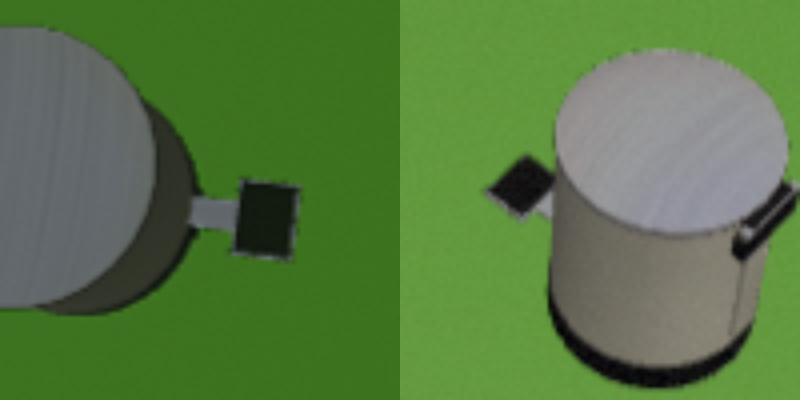

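Both views agree on the tread to within 3 mm: centre about (0.559, 0.020), and 124 mm from the bin axis against the 123 mm stated. I'll go over the bin at a safe height with the fingers shut, then hover above the tread with the tool leaning 18° away from the bin.

```bash
cat >> h.py <<'E'
from scipy.spatial.transform import Rotation as Ro
B=np.array([.574,.144]); P=np.array([.5595,.0205]); u=(P-B)/np.linalg.norm(P-B); P=B+.124*u; a=np.radians(18)
U=np.array([*u,0])
def quat(s):
    z=-U*np.sin(a)-np.array([0,0,np.cos(a)]); y=s*np.array([-u[1],u[0],0]); x=np.cross(y,z)
    return np.roll(Ro.from_matrix(np.c_[x,y,z]).as_quat(),1)
def at(z,out=0): return np.array([*(P+out*u),z])
E
python3 - <<'E'
from h import *
q0=status.read_state()["ee_rot"]
for s in(1,-1):
    for z,o in((.42,.05),(.1,0),(.01,0)): print(s,z,planner.inverse_kinematics(at(z,o),quat(s)))
claw.set_gripper(0.0)
env.move_straight([0.146,0.607,0.42],feed=.2)
Q=[(np.abs(planner.inverse_kinematics(at(.42,.05),quat(s))[5]),s) for s in(1,-1) if planner.inverse_kinematics(at(.42,.05),quat(s)) is not None]
s=min(Q)[1]; print("sign",s)
env.move_ptp(at(.42,.05),quat(s)); env.move_straight(at(.075),feed=.15)
st=status.read_state(); print(st["time_s"],st["tool_pos"],at(.075),st["force"],st["width"])
v=[]
for n in("top","side"):
    c=np.round(proj(n,at(.05))).astype(int); im=cams.camera(n)
    c=np.clip(c,[60,60],[580,340]); v.append(cv2.resize(im[c[1]-60:c[1]+60,c[0]-60:c[0]+60],(400,400)))
cv2.imwrite("pics/h.png",np.hstack(v))
E
```

```text
1 0.42 [-0.38401787  0.00587231  1.42736619  0.3098705   1.78361535 -0.21267412]
1 0.1 [-0.2953408   0.19523581  1.8331793   0.333632    1.19073584 -0.31531718]
1 0.01 [-0.2953408   0.33514978  1.86296046  0.36236231  1.03115177 -0.37982801]
-1 0.42 None
-1 0.1 None
-1 0.01 None
sign 1
7.9167 [0.56003484 0.02065648 0.07563924] [0.55954061 0.02084593 0.075     ] [ 0.39613986 -0.37436039 -0.66612712] 0.005290104589241854
```

View pics/h.png

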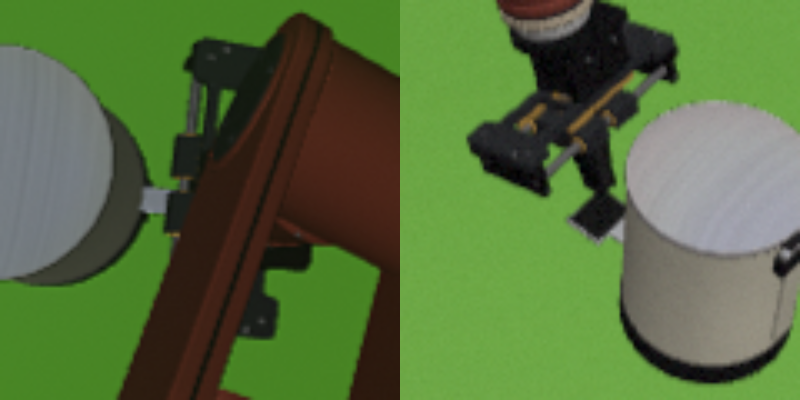

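The shut fingertips hang over the tread and the gripper stands clear of the lid. Now I'll press, reading the force as I go.

```bash
python3 - <<'E'
from h import *
f0=status.read_state()["force"]
def r(tag):
    s=status.read_state(); f=s["force"]-f0; print(tag,round(s["time_s"],2),s["tool_pos"].round(4),f.round(1)); return f[2]
env.move_straight(at(.042),feed=.05); r("pre")
env.move_straight(at(.030),feed=.012); r("c")
env.move_straight(at(.018),feed=.012); F=r("m")
z=.018
while F<9 and z>.004:
    z-=.0015; env.move_straight(at(z),feed=.012); F=r(f"{z:.4f}")
im=cams.camera("side"); cv2.imwrite("pics/open.png",im[100:330,200:520])
open("z","w").write(str(z)); r("end")
E
```

```text
pre 8.82 [0.5597 0.0208 0.0421] [ 0.2  0.1 -0.4]
c 9.97 [0.5598 0.0206 0.0301] [-1.  -3.8  2.1]
m 11.12 [0.5594 0.0212 0.018 ] [ 2.9 -0.4  1.9]
0.0165 11.4 [0.5591 0.0212 0.0162] [ 0.8 -0.2  0.3]
0.0150 11.68 [0.5591 0.021  0.0146] [ 0.6 -0.5  1. ]
0.0135 11.95 [0.5593 0.0208 0.0132] [0.1 0.9 1.8]
0.0120 12.22 [0.5595 0.0209 0.0126] [-3.4 -0.8  7.3]
0.0105 12.5 [0.5595 0.0209 0.0124] [-7.8 -1.7 17.6]
end 12.55 [0.5595 0.0209 0.0124] [-8.  -2.1 17.1]
```

View pics/open.png

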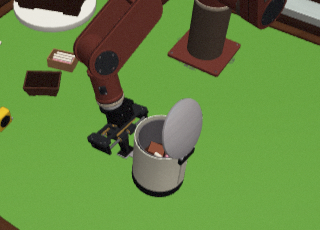

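The lid stands fully open with the shards visible at crop (155,150), and the pedal is on its stop (17 N). I'll hold, then ease it up slowly.

```bash
python3 - <<'E'
from h import *
def r(tag):
    s=status.read_state(); print(tag,round(s["time_s"],2),s["tool_pos"].round(4),s["force"].round(1))
env.pause(3.5); r("held")
cv2.imwrite("pics/held.png",cams.camera("side")[100:330,200:520])
for z in(.018,.024,.030,.036,.044): env.move_straight(at(z),feed=.006); r(z)
env.pause(.3); cv2.imwrite("pics/shut.png",cams.camera("side")[100:330,200:520])
E
python3 -c "
import cv2,numpy as np
cv2.imwrite('pics/hs.png',np.hstack([cv2.imread('pics/held.png'),cv2.imread('pics/shut.png')]))"
```

```text
held 16.05 [0.5595 0.0209 0.0124] [-8.3 -1.7 17.8]
0.018 17.5 [0.5597 0.0207 0.0181] [-0.8 -2.9  2.8]
0.024 18.65 [0.5596 0.0207 0.0241] [ 0.6 -2.9  3.7]
0.03 19.8 [0.5596 0.0209 0.0301] [ 0.8 -1.9  4.7]
0.036 20.95 [0.5596 0.0211 0.0361] [0.8 1.8 4.2]
0.044 22.43 [0.5595 0.0208 0.044 ] [0.2 0.9 1. ]
```

View pics/hs.png

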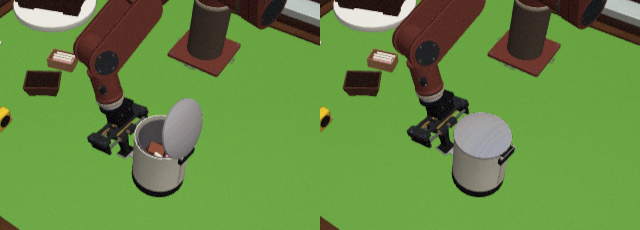

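The left half shows the lid still open at the end of the hold; the right half shows it shut, with the fingers above the tread. I'll withdraw, check for any shift, and hand in.

```bash
python3 - <<'E'
from h import *
env.move_straight(at(.15,.05),feed=.1); env.move_straight(at(.30,.12),feed=.15); env.pause(.5)
a,b=cv2.imread("pics/side0.png"),cams.camera("side")
d=(cv2.absdiff(a,b).max(2)>40)
for n,(x0,y0,x1,y1) in dict(bin=(330,210,395,295),tread=(312,235,332,258),pot=(218,165,266,200),tape=(185,203,215,235),chalk=(243,145,282,175)).items(): print(n,"changed px",d[y0:y1,x0:x1].sum())
s=status.read_state(); print(s["time_s"],s["tool_pos"],s["force"])
cv2.imwrite("pics/end.png",b)
env.sign_off()
E
```

```text
bin changed px 0
tread changed px 0
pot changed px 0
tape changed px 0
chalk changed px 301
25.9083 [ 0.54556031 -0.09828608  0.29997842] [0.49599794 0.37419012 0.41122344]
the job is handed in; nothing more can be done
```

View pics/end.png

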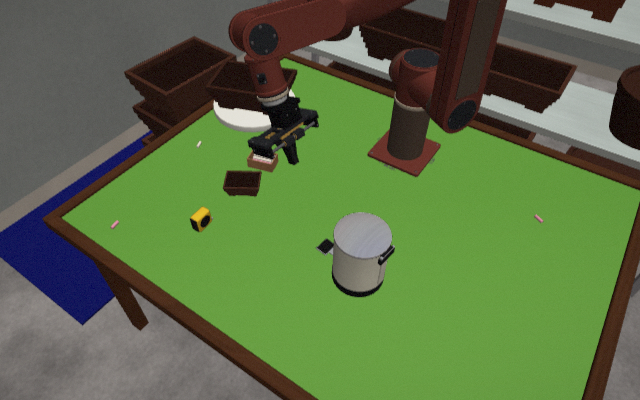

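I pressed the pedal to its stop with shut fingertips and held the lid fully open for about 3.5 s. I then eased the pedal up at about 6 mm/s, so the lid came down and shut softly, and took the hand away. The job was handed in at about 26 s of the 51 s allowed; no verdict is reported back.

- **Hold and closing:** the tread stayed under about 17 N for the whole hold. While rising, the fingers still carried 3–5 N at each reading up to 36 mm height, so they followed the pedal up. I had no direct reading of lid speed.
- **Sideways force:** about 8 N of sideways force showed at the bottom stop, more than I intended, but the bin did not move.
- **Final check:** comparing side-camera pictures before and after, the bin, tread, pot and tape show no changed pixels, and the lid is shut.
- **Chalk box:** the check flagged 301 changed pixels there. The picture shows the raised gripper (TCP 0.30 m up) partly covering the box in that view, and the arm never went near it. The parts of the box still in view look unmoved, but I did not confirm this with a clear view.

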